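# Re-index the lane gate on a mailroom sorting deck

### The arm

A 7-joint arm with a two-finger parallel gripper is mounted at the origin on the work surface. World frame = base frame: x ahead of the robot, y to its left, z up, the work surface at z = 0. Lengths are in m, angles in rad, forces in N, time in s.
With the tool pointing down it reaches from about 0.425 to 0.925 m from the base axis. Payload 6.8 kg.
Tool frame: the origin (TCP) lies at the very end of the fingers, on their centre line; the grasp point (between the pads) lies 19 mm behind it; z points along the fingers, y is the line along which they close (so a half turn about z gives the same grasp; the last joint's range is limited). The gripper opens to 85 mm and grips with 20 to 120 N. Pads are 22 mm wide; open, the fingers measure 114 mm over their backs; the gripper's body (76 mm by 85 mm) begins 54 mm behind the grasp point. The pads swing forward as they close: fully open they stand 13 mm farther back than shut.
Start: joints at [1.238, 0.477, 0.022, 1.555, -0.011, 1.109, -0.083], TCP at [0.15, -0.658, 0.231] pointing down, gripper open.
Joint ranges: [-2.96, 2.96], [-0.34, 2.1], [-1.41, 1.46], [0.24, 2.44], [-1.37, 4.51], [0.17, 1.92], [-2.96, 2.96]. Speed limits (rad/s): [2.39, 2.39, 3.14, 3.14, 3.14, 3.14, 3.14].

### API

Orientations are given as a rotation vector (axis times angle).
In Python, from bench import get_obs, grab_frame, hand_in gives the robot as it stands.
- The arm moves only by the tool drive_tool, never from a script. Its argument "rows" is a list of rows, each an object with "offset": the shift along the tool's x, y, z as a fraction of full scale, a list of three; "rotation": the turn, a rotation vector about the tool's x, y, z as a fraction of full scale, a list of three; "claw": the opening, from 0 (shut) to 1 (fully open). In form: [{"offset": [tx, ty, tz], "rotation": [wx, wy, wz], "claw": claw}, ...]. A call has 1 to 20 rows; each row is the pose to reach, as a shift and turn from the pose commanded when the call began, along the tool's axes at that moment; what a row does not reach only later rows make up. Full scale, the value 1, is 0.15 m for a shift and 2 rad for a turn. A row lasts 1/12 s, in which the tool goes at most 41.7 mm and 7.16 degrees, less where a joint would pass 70% of its speed; a pose out of reach is approached as far as the arm can. A call with a number of a shift or a turn outside -1 to 1 is refused whole. A call with a gripper value outside its range is refused whole. The fingers move at their own pace and stop on an object; "force" is the grip in N (left out, the last holds). Time passes only in rows, so rows that repeat a pose let the fingers close. It gives the time, the measured TCP pose, the force, the opening and the grip force at its end, in the units of the state.
- get_obs(): the state, without advancing time (a new reading comes with each control period).
- grab_frame(name): name is "scene" or "top" or "wrist"; returns a dict with "frame" (420x560x3 uint8, red, green, blue), "z_map" (420x560 float32, m along the optical axis (not along the pixel's ray), 0 where there is no reading), "vfov" (degrees; the focal length in pixels is half the picture's height over the tangent of half this angle, whatever the lens; pixels are square), "cx", "cy" (the principal point, pixels), "R" (3x3) and "t" (3): a world point X has camera coordinates R X + t. Camera axes: x right, y down, z forward; pixel columns grow to the right and rows downward; lengths in m; the calibration is good to about 2 mm. The wrist camera is an equidistant fisheye: a pixel r from the principal point sees the ray r / f radians off the axis. A picture is of the moment at which its call begins.
- hand_in(): hands the job in; it is judged then, once.
The state is a dict: "clock": time; "joints": joint angles; "qvel": joint speeds; "tau": joint torques, N m; "tcp_pos": TCP position; "orientation": TCP orientation; "contact_force": force on the tool from outside, world axes, zero at the start; "moment": the same for the moment, N m; "grip_width": finger opening in m; "gripper_force": force on a finger pad.
Only numpy, scipy, OpenCV 4.12 (cv2) and the standard library are available. Lean on these libraries where they do the work, as an engineer would, in place of code of your own. Each camera call takes 0.05 s, during which the arm holds its last target. There are 200 camera calls.

### The job

A parcel has stalled beside the yellow gate on the sorting deck. First slide it out of the gate's way until it sits squarely on the green patch, leaving the gate locked where it is; then pull the red spring plunger fully up, swing the gate round until it points at the blue bin, and let the pin snap home in that lane's hole. Leave the parcel on its patch and do not shift or knock over the other things standing about.

Things in the scene. Friction and masses are not known exactly. Their poses are not given: they have to be found in the camera images.
- deck: pale grey-green fixed sorting deck, level top 30 mm above the table. Origin: on the gate's vertical pivot axis, at table level; x points from the pivot to the bins, y left, z up. The top spans x -70 to 222, y -200 to 200 mm, with a tongue (y -140 to 140) on to x 287. Four lanes, marked by thin white lines, run from the pivot at +37.5, +12.5, -12.5, -37.5 degrees from x (plus is left)
- quadrant (a point): middle of the aluminium index quadrant's top: an arc 16 mm high on the deck, spanning radii 69 to 99 mm about the pivot and 55 degrees either side of deck x. Its four square holes, 15 mm wide, lie at radius 85 mm, one in each lane. This point is at deck x 85, y 0 mm, 46 mm above the table
- patch (a point): centre of the flat painted green patch on the deck top (30 mm above the table), at deck x 234 mm, y 20 mm. The patch measures 84 mm along deck x and 108 mm along deck y and lies just beyond the gate's sweep
- gate (a joint): swing of the gate about the pivot, rad; grows clockwise seen from above. 0: it points along the lane at +37.5 degrees (its start); the holes lie at 0, 0.436, 0.873 and 1.309; stops at -0.04 and 1.35. Swings with little friction while the pin is up; locked with about 0.02 rad of play either way while the pin is in a hole
- gate_tip (a point): top of the gate's far end, 180 mm from the pivot, 42 mm above the deck; x axis points along the gate away from the pivot. The gate is a dark bar 30 mm wide, its top 30 mm above the deck (pivot boss 38 mm), out to 117 mm from the pivot, then a yellow upright vane 10 mm thick, 110 to 180 mm from the pivot, 2 to 42 mm above the deck
- plunger (a joint): lift of the red plunger, m: 0 with the pin home in a hole, 0.018 fully pulled up (stop). A spring pushes it down with 6 N at 0, 11.4 N at 0.018. The pin leaves the hole at 0.012; let go between holes it rides on the quadrant at 0.012. It is 11 mm thick with a round tip and finds the hole if let go within 3 mm of its centre
- knob_top (a point): centre of the top of the plunger's round red knob: 36 mm across, 28 mm tall, upright, on the gate 85 mm from the pivot. With the pin home its top is 78 mm above the deck, and 13 mm of air lie between it and the 28 mm wide brass collar on the bar. It rises with the plunger and goes round with the gate; the knob can stay in one grasp throughout, being round
- parcel: loose brown carton with a paper label, 60 mm along its x, 84 mm along its y, 55 mm high, about 0.2 to 0.45 kg, lying flat on the deck just right of the gate, between the quadrant and the patch; its x axis points roughly along deck x. Origin at the centre of its underside
- bin_blue: fixed blue open bin on the table just past the deck, 90 x 120 mm, 75 mm high. Origin at the centre of its underside, 345 mm from the pivot, exactly in line with its lane. Four bins stand one to a lane, with axes as the deck's: the green one in the gate's starting lane; the blue, red and white ones change places among the other three
- box: bystander: closed brown carton, 100 x 140 x 60 mm high, standing on the table right of the deck; origin at the centre of its underside
- bottle: bystander: white glue bottle with red cap, 48 mm across, 150 mm tall, standing on the deck's left side; origin at the centre of its underside
- stamp: bystander: dark wooden rubber stamp, 44 mm across, 74 mm tall, standing on the deck's far right corner; origin at the centre of its underside
- tape: bystander: roll of brown tape, 90 mm across, 48 mm high, lying flat on the deck's near left corner; origin at the centre of its underside
- stapler: bystander: blue and black stapler, 120 x 36 x 47 mm high, on the deck's near right corner; origin at the centre of its underside
- mug: bystander: white mug, 80 mm across and 95 mm tall, on the table right of the deck; origin at the centre of its underside
- dispenser: bystander: grey desk tape dispenser, 150 x 55 mm, about 75 mm tall, on the table left of the deck; origin at the centre of its underside

How it is judged:
By the outcome, as a careful person would: the job done as asked, in the order asked, and still so for the second after the job is handed in, with the robot touching nothing.
It also fails if it takes over 58 s, if anything falls off the work surface, if the arm or the gripper's body presses on something with over 40 N, if the wrist force passes 120 N, or if a joint passes its speed limit or range.

## Working session

There is one attempt and no reset: what is moved stays moved. The work goes in short steps, Python scripts to look and compute and a tool call to move; the robot and the scene stay as the last step left them, time stands still between calls to the robot, and variables do not carry over. Pictures are saved under pics/ and viewed, at most 10 in all, crops included, and the job is handed in when it is done.

Besides the shell and the picture viewer there is one more tool, called after "Request:" as name(argument=value, ...), one argument or row to a line, values as JSON. drive_tool: Moves the arm, as the interface text tells. Its arguments: {"type":"object","properties":{"rows":{"type":"array","items":{"type":"object","properties":{"offset":{"type":"array","items":{"type":"number"}},"rotation":{"type":"array","items":{"type":"number"}},"claw":{"type":"number"}}}},"force":{"type":"number"}},"required":["rows"]}

```bash
mkdir -p pics; python3 - <<'E'
from bench import *
import cv2,numpy as np
for n in("scene","top"):
    f=grab_frame(n);np.savez(n+".npz",**f);cv2.imwrite(f"pics/{n}.png",cv2.cvtColor(f["frame"],cv2.COLOR_RGB2BGR))
    print(n,f["vfov"],f["cx"],f["cy"],f["R"],f["t"])
print(get_obs())
E
```

```text
scene 56.87087824553326 274.7058125730464 205.0383791174571 [[-5.54452136e-01  8.32215345e-01 -6.70075006e-04]
 [ 4.37119301e-01  2.90539431e-01 -8.51183621e-01]
 [-7.08173387e-01 -4.72233479e-01 -5.24867598e-01]] [ 0.31464887 -0.16538335  1.3869306 ]
top 49.889699390493156 276.91339179820216 225.99941494084547 [[-0.0135856  -0.99988579 -0.00662157]
 [-0.99404572  0.01422167 -0.10803168]
 [ 0.10811351  0.00511447 -0.9941254 ]] [0.00808323 0.58168593 1.10690863]
{'clock': 0.1, 'joints': array([ 1.23787233,  0.47772833,  0.02231386,  1.55632759, -0.01153386,
        1.10927603, -0.08310097]), 'qvel': array([ 0.00051569,  0.00021147,  0.000425  , -0.00290246,  0.00129047,
        0.00040848, -0.00044239]), 'tau': array([ 4.51032261e-03, -5.97754598e+01,  1.61338136e+00, -2.81952006e+01,
        1.27304904e-02,  5.00726906e-03,  6.28831685e-05]), 'tcp_pos': array([ 0.15038387, -0.65750506,  0.2304256 ]), 'orientation': array([-3.12017662e+00, -3.52277263e-01,  3.98502205e-04]), 'contact_force': array([-0.18940951,  1.24244352,  0.01303405]), 'moment': array([-0.01200081, -0.03069315,  0.00870332]), 'gripper_force': 0.0, 'grip_width': 0.08501670182268725}
```

View pics/scene.png

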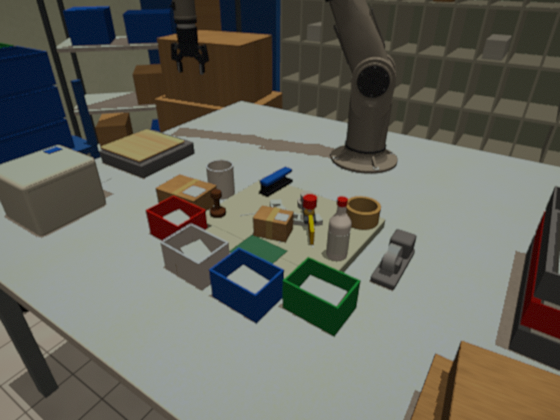

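View pics/top.png

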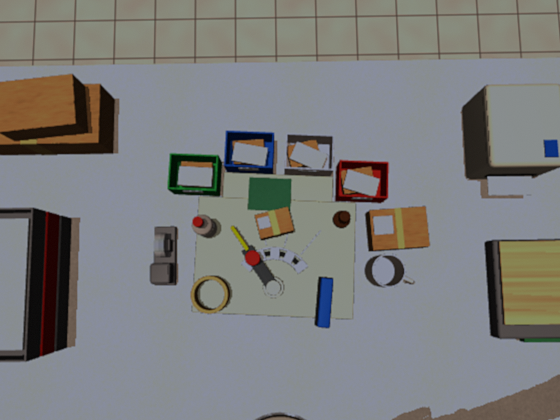

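The scene view shows the gate (yellow vane at 311,228, red knob at 310,201) with the parcel to its right at (273,222) and the patch at (262,248). The top view shows blue at (250,152), next to green (195,174). That puts blue in the +12.5° lane, so the gate target is 0.436. In the top view the parcel is at (274,223), the patch at (269,193), the knob at (252,258) and the pivot at (273,288).

```bash
cat >h.py <<'E'
import numpy as np,cv2
def f_(f): return f["frame"].shape[0]/2/np.tan(np.radians(float(f["vfov"]))/2)
def rays(f,uv,fish=False):
    uv=np.atleast_2d(np.asarray(uv,float));d=(uv-[f["cx"],f["cy"]])/f_(f)
    if fish:
        r=np.linalg.norm(d,axis=1);d=d/np.maximum(r,1e-9)[:,None];v=np.c_[d*np.sin(r)[:,None],np.cos(r)]
    else: v=np.c_[d,np.ones(len(d))]
    return -f["R"].T@f["t"], v@f["R"]
def plane(f,uv,z,fish=False):
    c,v=rays(f,uv,fish);return c+v*((z-c[2])/v[:,2])[:,None]
def two(f1,uv1,f2,uv2,fish1=False,fish2=False):
    c1,a=rays(f1,uv1,fish1);c2,b=rays(f2,uv2,fish2);a=a[0]/np.linalg.norm(a[0]);b=b[0]/np.linalg.norm(b[0])
    s=np.linalg.lstsq(np.c_[a,-b],c2-c1,rcond=None)[0];p,q=c1+s[0]*a,c2+s[1]*b
    return (p+q)/2,np.linalg.norm(p-q)
def depthpts(f):
    z=f["z_map"];v,u=np.nonzero(z>0);d=z[v,u];F=f_(f)
    P=np.c_[(u-f["cx"])/F*d,(v-f["cy"])/F*d,d];out=np.full(z.shape+(3,),np.nan);out[v,u]=(P-f["t"])@f["R"];return out
def mask(f,lo,hi,roi=None):
    m=cv2.inRange(cv2.cvtColor(f["frame"],cv2.COLOR_RGB2HSV),np.array(lo),np.array(hi))
    if roi: k=np.zeros_like(m);x0,y0,x1,y1=roi;k[y0:y1,x0:x1]=255;m&=k
    return m
def big(m):
    c=max(cv2.findContours(m,cv2.RETR_EXTERNAL,cv2.CHAIN_APPROX_NONE)[0],key=cv2.contourArea);return c[:,0,:]
E
python3 - <<'E'
from h import *
np.set_printoptions(precision=4,suppress=True)
T=dict(np.load("top.npz"));S=dict(np.load("scene.npz"))
hs=cv2.cvtColor(T["frame"],cv2.COLOR_RGB2HSV)
for n,p in dict(deck=(220,260),patch=(269,193),parcel=(265,225),knob=(252,258),vane=(240,238),table=(140,200),lab=(285,218)).items(): print(n,p,hs[p[1],p[0]],depthpts(T)[p[1],p[0]])
hs2=cv2.cvtColor(S["frame"],cv2.COLOR_RGB2HSV)
for n,p in dict(deck=(250,215),patch=(262,250),knob=(310,201),vane=(311,235),parcel=(265,223)).items(): print(n,p,hs2[p[1],p[0]],depthpts(S)[p[1],p[0]])
i=cv2.resize(T["frame"][120:330,140:440],None,fx=2.6,fy=2.6,interpolation=cv2.INTER_CUBIC)
cv2.imwrite("pics/topc.png",i[...,::-1])
E
```

```text
deck (220, 260) [ 48  18 142] [0.4982 0.1438 0.03  ]
patch (269, 193) [ 71 134  80] [0.6666 0.019  0.0305]
parcel (265, 225) [110  30 155] [0.5786 0.0282 0.0866]
knob (252, 258) [  1 216 137] [0.4992 0.0588 0.1073]
vane (240, 238) [ 31 246 144] [0.5494 0.0898 0.0712]
table (140, 200) [113  33 155] [ 0.6588  0.3573 -0.0008]
lab (285, 218) [ 16 162 137] [ 0.5946 -0.02    0.0881]
deck (250, 215) [ 29  40 154] [ 0.5521 -0.0885  0.0282]
patch (262, 250) [ 70 121  97] [0.6569 0.0244 0.0295]
knob (310, 201) [  2 238 105] [0.5165 0.0682 0.1056]
vane (311, 235) [ 22 255  84] [0.5825 0.1101 0.0617]
parcel (265, 223) [ 17 150  68] [0.6171 0.0058 0.0752]
```

View pics/topc.png

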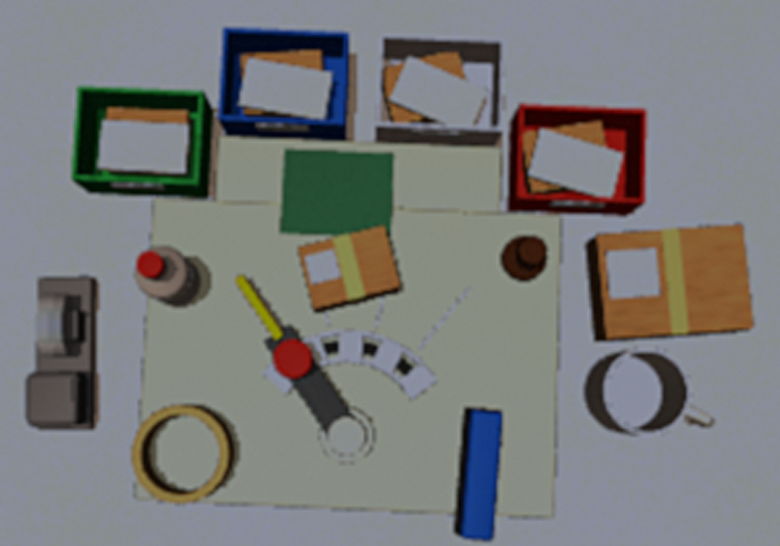

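The crop shows the patch clear of other things at (336,191 crop) and the parcel, turned about 15°, at (349,268). The gate and knob are at (292,358) and the pivot at (346,436). Next I measure these.

```bash
cat >m.py <<'E'
from h import *
np.set_printoptions(precision=4,suppress=True)
def rect(P):
    (c,s,a)=cv2.minAreaRect((P[:,:2]*1000).astype(np.float32));return np.round(c,1),np.round(s,1),round(a,2)
def run(T,S):
    DT,DS=depthpts(T),depthpts(S)
    for n,f,roi in(("top",T,(180,160,420,320)),("scene",S,(190,160,400,300))):
        D=DT if n=="top" else DS
        m=mask(f,(60,80,40),(80,255,255),(235,165,310,225) if n=="top" else (225,232,292,275))
        c=big(m);print(n,"patch",rect(plane(f,c,.03)),"z",np.nanmedian(D[m>0][:,2]))
        # parcel top by height
        m=((D[...,2]>.078)&(D[...,2]<.092)).astype(np.uint8)*255
        k=np.zeros_like(m);x0,y0,x1,y1=(254,200,300,242) if n=="top" else (248,200,297,240);k[y0:y1,x0:x1]=255
        c=big(m&k);print(n,"parcel top",rect(plane(f,c,.085)),"z",np.nanmedian(D[(m&k)>0][:,2]))
        m=mask(f,(0,150,60),(8,255,255),(240,245,266,275) if n=="top" else (298,190,322,222))
        print(n,"knob z pct",np.nanpercentile(D[m>0][:,2],[5,50,90]))
        mt=((D[...,2]>.1)&(m>0)).astype(np.uint8)*255;c=big(mt);e=cv2.minEnclosingCircle(c)
        P=plane(f,c,.108);print(n,"knob top",cv2.minEnclosingCircle((P[:,:2]*1000).astype(np.float32)),"uv",e)
        m=mask(f,(20,180,40),(35,255,255),(225,220,258,260) if n=="top" else (300,208,320,246))
        Q=D[m>0];Q=Q[Q[:,2]>.066];print(n,"vane pts",len(Q),Q.min(0),Q.max(0),cv2.fitLine((Q[:,:2]*1000).astype(np.float32),cv2.DIST_HUBER,0,.01,.01).ravel())
E
python3 - <<'E'
from m import *
T=dict(np.load("top.npz"));S=dict(np.load("scene.npz"));run(T,S)
D=depthpts(T)
m=((abs(D[...,2]-.03)<.008)).astype(np.uint8)*255
m=cv2.morphologyEx(m,cv2.MORPH_CLOSE,np.ones((5,5)));k=np.zeros_like(m);k[165:325,185:365]=255;c=big(m&k)
P=plane(T,c,.03)[:,:2]*1000
print("deck",rect(P))
# edges: near edge and far edge by angle
(cx,cy),_,_=cv2.minAreaRect(P.astype(np.float32))
for nm,s in dict(near=P[(P[:,0]<np.percentile(P[:,0],20))&(abs(P[:,1]-cy)<100)],left=P[(P[:,1]>cy+150)&(P[:,0]>470)&(P[:,0]<600)],right=P[(P[:,1]<cy-150)&(P[:,0]>470)&(P[:,0]<600)]).items():
    l=cv2.fitLine(s.astype(np.float32),cv2.DIST_HUBER,0,.01,.01).ravel();print(nm,len(s),l,np.degrees(np.arctan2(l[1],l[0])))
# pivot boss, z 0.068
m=((D[...,2]>.064)&(D[...,2]<.073)).astype(np.uint8)*255;k=np.zeros_like(m);k[276:300,260:286]=255
c=big(m&k);print("boss",cv2.minEnclosingCircle((plane(T,c,.068)[:,:2]*1000).astype(np.float32)),c.min(0),c.max(0))
# bins
for n,lo,hi,roi in(("green",(50,120,30),(80,255,255),(165,148,224,200)),("blue",(105,120,30),(125,255,255),(220,125,280,180)),("red",(0,150,40),(8,255,255),(330,155,395,205))):
    c=big(mask(T,lo,hi,roi));P=D[c[:,1],c[:,0]];print(n,rect(plane(T,c,.075)))
E
```

```text
top patch (array([665.5,  18.9]), array([106.6,  80.1]), 89.04) z 0.031052963339923523
top parcel top (array([586.4,   8. ]), array([60.5, 83.8]), 13.44) z 0.0855799878262883
top knob z pct [0.0995 0.1083 0.111 ]
top knob top ((501.46624755859375, 58.736167907714844), 17.02876091003418) uv ((252.0, 257.0), 7.280210018157959)
top vane pts 98 [0.5223 0.0706 0.0667] [0.579  0.1114 0.0753] [  0.835    0.5502 550.1563  91.0699]
scene patch (array([664.6,  18.4]), array([102.7,  79.2]), 86.65) z 0.029829232116167472
scene parcel top (array([592. ,  11.2]), array([69.5, 85.1]), 13.63) z 0.08420926210722315
scene knob z pct [0.0854 0.1033 0.108 ]
scene knob top ((510.6459045410156, 62.13051223754883), 22.295076370239258) uv ((309.4230651855469, 198.5), 6.59601354598999)
scene vane pts 87 [0.5025 0.0486 0.0661] [0.5829 0.1142 0.0728] [  0.8202   0.572  553.1186  92.1904]
deck (array([542781.6,   6519.1]), array([457045.3, 392925.9]), 89.13)
near 98 [  0.0559   0.9984 361.6883   3.0597] 86.79581
left 60 [  0.9861  -0.1659 514.5947 204.7752] -9.550332
right 52 [   0.9983   -0.0585  531.8282 -191.6644] -3.3558917
boss ((430.8819274902344, 12.410319328308105), 17.552228927612305) [266 280] [279 294]
green (array([713.3, 204.4]), array([120.5,  91. ]), 86.68)
blue (array([768.6,  66.3]), array([120.6,  92.1]), 86.83)
red (array([ 689.5, -211.7]), array([120.3,  91.8]), 87.0)
```

```bash
cat >plan.py <<'E'
import sys,numpy as np
from bench import get_obs
from scipy.spatial.transform import Rotation as R
np.set_printoptions(precision=4,suppress=True)
def goal(yaw): # tool z down, tool y at yaw (deg)
    a=np.radians(yaw);y=np.array([np.cos(a),np.sin(a),0]);z=np.array([0,0,-1.]);return R.from_matrix(np.c_[np.cross(y,z),y,z])
def plan(p,yaw,o=None,R0=None):
    o=o or get_obs();A=R0 or R.from_rotvec(o["orientation"])
    return (A.inv().apply(np.array(p)-o["tcp_pos"])/.15,(A.inv()*goal(yaw)).as_rotvec()/2)
if __name__=="__main__":
    a=list(map(float,sys.argv[1:]));o=get_obs();print(o["clock"],o["tcp_pos"],"F",o["contact_force"],"w",o["grip_width"]);print(*plan(a[:3],a[3],o))
E
python3 plan.py .586 .008 .19 13.4; python3 plan.py .586 .008 .19 -77
```

```text
0.1 [ 0.1504 -0.6575  0.2304] F [-0.1894  1.2424  0.013 ] w 0.08501670182268725
[ 3.8202 -3.6771  0.2751] [-0.0007 -0.0006 -0.7899]
0.1 [ 0.1504 -0.6575  0.2304] F [-0.1894  1.2424  0.013 ] w 0.08501670182268725
[ 3.8202 -3.6771  0.2751] [-0.0008  0.     -0.001 ]
```

Request:
drive_tool(
  rows=[
    {"offset": [0.24,-0.23,0],"rotation": [0,0,0],"claw": 1},
    {"offset": [0.48,-0.46,0],"rotation": [0,0,0],"claw": 1},
    {"offset": [0.72,-0.69,0],"rotation": [0,0,0],"claw": 1},
    {"offset": [0.96,-0.92,0],"rotation": [0,0,0],"claw": 1},
    {"offset": [0.96,-0.92,0],"rotation": [0,0,0],"claw": 1},
  ],
)

```text
clock: 0.52
tcp_pos: [0.2618, -0.4882, 0.2309]
orientation: [-3.12, -0.355, -0.0]
contact_force: [1.0, -0.1, 0.7]
grip_width: 0.0851
gripper_force: 0.0
```

Request:
drive_tool(
  rows=[
    {"offset": [0.24,-0.23,0],"rotation": [0,0,0],"claw": 1},
    {"offset": [0.48,-0.46,0],"rotation": [0,0,0],"claw": 1},
    {"offset": [0.72,-0.69,0],"rotation": [0,0,0],"claw": 1},
    {"offset": [0.96,-0.92,0],"rotation": [0,0,0],"claw": 1},
    {"offset": [0.96,-0.92,0],"rotation": [0,0,0],"claw": 1},
  ],
)

```text
clock: 0.93
tcp_pos: [0.371, -0.3215, 0.2312]
orientation: [-3.121, -0.356, -0.0]
contact_force: [0.7, -1.0, 0.0]
grip_width: 0.0854
gripper_force: 0.0
```

Request:
drive_tool(
  rows=[
    {"offset": [0.24,-0.23,0],"rotation": [0,0,0],"claw": 1},
    {"offset": [0.48,-0.46,0],"rotation": [0,0,0],"claw": 1},
    {"offset": [0.72,-0.69,0],"rotation": [0,0,0],"claw": 1},
    {"offset": [0.96,-0.92,0],"rotation": [0,0,0],"claw": 1},
    {"offset": [0.96,-0.92,0],"rotation": [0,0,0],"claw": 1},
  ],
)

```text
clock: 1.35
tcp_pos: [0.4805, -0.1548, 0.2313]
orientation: [-3.121, -0.356, -0.001]
contact_force: [-0.4, 0.5, -0.2]
grip_width: 0.0852
gripper_force: 0.0
```

```bash
python3 plan.py .586 .008 .19 13.4
```

```text
1.35 [ 0.4805 -0.1548  0.2313] F [-0.4408  0.5174 -0.1752] w 0.08522499862660066
[ 0.9292 -0.8989  0.2764] [-0.     -0.0004 -0.7888]
```

Request:
drive_tool(
  rows=[
    {"offset": [0.25,-0.24,0.05],"rotation": [0,0,-0.06],"claw": 1},
    {"offset": [0.5,-0.48,0.1],"rotation": [0,0,-0.12],"claw": 1},
    {"offset": [0.75,-0.7,0.2],"rotation": [0,0,-0.18],"claw": 1},
    {"offset": [0.929,-0.899,0.276],"rotation": [0,0,-0.24],"claw": 1},
    {"offset": [0.929,-0.899,0.276],"rotation": [0,0,-0.3],"claw": 1},
    {"offset": [0.929,-0.899,0.276],"rotation": [0,0,-0.36],"claw": 1},
    {"offset": [0.929,-0.899,0.276],"rotation": [0,0,-0.42],"claw": 1},
    {"offset": [0.929,-0.899,0.276],"rotation": [0,0,-0.48],"claw": 1},
    {"offset": [0.929,-0.899,0.276],"rotation": [0,0,-0.54],"claw": 1},
    {"offset": [0.929,-0.899,0.276],"rotation": [0,0,-0.6],"claw": 1},
    {"offset": [0.929,-0.899,0.276],"rotation": [0,0,-0.66],"claw": 1},
    {"offset": [0.929,-0.899,0.276],"rotation": [0,0,-0.72],"claw": 1},
    {"offset": [0.929,-0.899,0.276],"rotation": [0,0,-0.77],"claw": 1},
    {"offset": [0.929,-0.899,0.276],"rotation": [0,0,-0.789],"claw": 1},
    {"offset": [0.929,-0.899,0.276],"rotation": [0,0,-0.789],"claw": 1},
    {"offset": [0.929,-0.899,0.276],"rotation": [0,0,-0.789],"claw": 1},
  ],
)

```text
clock: 2.68
tcp_pos: [0.5849, 0.0042, 0.1896]
orientation: [-1.951, -2.461, 0.001]
contact_force: [-1.5, -0.4, 1.1]
grip_width: 0.0856
gripper_force: 0.0
```

```bash
python3 plan.py .586 .008 .047 13.4; python3 -c "
from bench import *;import cv2
f=grab_frame('wrist');cv2.imwrite('pics/w1.png',f['frame'][...,::-1]);import numpy as np;np.savez('w1.npz',**f)"
```

```text
2.6833 [0.5849 0.0042 0.1896] F [-1.4966 -0.3586  1.0663] w 0.085603270486032
[0.0231 0.0137 0.9505] [-0.0003 -0.0001 -0.0018]
```

View pics/w1.png

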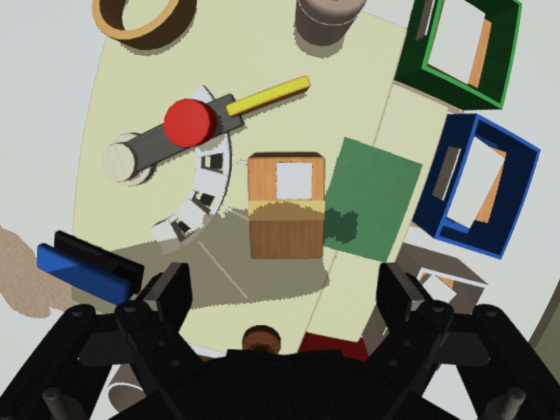

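The wrist view shows the parcel square to the fingers (top face about 247–325, 158–258), the patch at (372,200), the knob at (190,122) and the pivot boss at (122,160). I use it as the second view.

```bash
cat >>h.py <<'E'
def fishpts(f):
    z=f["z_map"];v,u=np.nonzero(z>0);c,d=rays(f,np.c_[u,v],True);k=z[v,u]/(d@f["R"].T)[:,2]
    out=np.full(z.shape+(3,),np.nan);out[v,u]=c+d*k[:,None];return out
E
python3 - <<'E'
from m import *
W=dict(np.load("w1.npz"));T=dict(np.load("top.npz"))
D=fishpts(W)
def roi(m,x0,y0,x1,y1): k=np.zeros_like(m);k[y0:y1,x0:x1]=255;return m&k
m=roi(((D[...,2]>.077)&(D[...,2]<.094)).astype(np.uint8)*255,235,140,340,265)
c=big(m);P=plane(W,c,.085,True);print("parcel",rect(P),np.nanmedian(D[m>0][:,2]))
m=mask(W,(60,80,30),(80,255,255),(322,130,425,265));c=big(m);print("patch",rect(plane(W,c,.03,True)),np.nanmedian(D[m>0][:,2]))
m=roi(mask(W,(0,150,60),(8,255,255))&((D[...,2]>.1)*np.uint8(255)),155,90,225,155)
c=big(m);print("knob",cv2.minEnclosingCircle((plane(W,c,.108,True)[:,:2]*1000).astype(np.float32)),np.nanmedian(D[m>0][:,2]))
(u,_)=cv2.minEnclosingCircle(c.astype(np.float32));print("knob 2view",two(W,u,T,(252.,257.),True,False))
m=roi(((D[...,2]>.064)&(D[...,2]<.074)).astype(np.uint8)*255,95,125,150,195);c=big(m);print("boss",cv2.minEnclosingCircle((plane(W,c,.068,True)[:,:2]*1000).astype(np.float32)))
c=big(mask(W,(105,120,30),(125,255,255),(405,105,545,265)));print("blue",rect(plane(W,c,.075,True)))
E
```

```text
parcel (array([585.4,   8.4]), array([60.5, 83.6]), 13.48) 0.08508121224030785
patch (array([664.7,  17.6]), array([108.6,  82.6]), 86.86) 0.030491579446187744
knob ((502.3184509277344, 59.18305206298828), 18.115379333496094) 0.10772185763247294
knob 2view (array([0.5016, 0.059 , 0.1042]), np.float64(0.00010884582602036969))
boss ((431.4132995605469, 12.724507331848145), 18.658859252929688)
blue (array([756.4,  68.3]), array([119.1, 116.8]), 86.84)
```

Request:
drive_tool(
  rows=[
    {"offset": [0.027,0.012,0.2],"rotation": [0,0,-0.001],"claw": 1},
    {"offset": [0.027,0.012,0.4],"rotation": [0,0,-0.001],"claw": 1},
    {"offset": [0.027,0.012,0.6],"rotation": [0,0,-0.001],"claw": 1},
    {"offset": [0.027,0.012,0.75],"rotation": [0,0,-0.001],"claw": 1},
    {"offset": [0.027,0.012,0.87],"rotation": [0,0,-0.001],"claw": 1},
    {"offset": [0.027,0.012,0.95],"rotation": [0,0,-0.001],"claw": 1},
    {"offset": [0.027,0.012,0.95],"rotation": [0,0,-0.001],"claw": 1},
    {"offset": [0.027,0.012,0.95],"rotation": [0,0,-0.001],"claw": 1},
  ],
)

```text
clock: 3.4
tcp_pos: [0.586, 0.0089, 0.0474]
orientation: [-1.947, -2.465, 0.0]
contact_force: [0.2, -0.2, -0.1]
grip_width: 0.0855
gripper_force: 0.0
```

```bash
python3 plan.py .5858 .0082 .047 13.4
```

```text
3.4 [0.586  0.0089 0.0474] F [ 0.173  -0.2473 -0.1291] w 0.08545040993188951
[-0.0044 -0.0021  0.003 ] [-0.0002 -0.0001 -0.0001]
```

Well placed; I close on the parcel.

Request:
drive_tool(
  force=25,
  rows=[
    {"offset": [0,0,0],"rotation": [0,0,0],"claw": 0.6},
    {"offset": [0,0,0],"rotation": [0,0,0],"claw": 0.6},
    {"offset": [0,0,0],"rotation": [0,0,0],"claw": 0.6},
    {"offset": [0,0,0],"rotation": [0,0,0],"claw": 0.6},
    {"offset": [0,0,0],"rotation": [0,0,0],"claw": 0.6},
    {"offset": [0,0,0],"rotation": [0,0,0],"claw": 0.6},
    {"offset": [0,0,0],"rotation": [0,0,0],"claw": 0.6},
    {"offset": [0,0,0],"rotation": [0,0,0],"claw": 0.6},
  ],
)

```text
clock: 4.07
tcp_pos: [0.5869, 0.0088, 0.0489]
orientation: [1.946, 2.464, 0.002]
contact_force: [-2.1, -0.6, 7.2]
grip_width: 0.0599
gripper_force: 29.0
```

```bash
python3 plan.py .665 .0183 .0474 -3.2
```

```text
4.0667 [0.5869 0.0088 0.0489] F [-2.1172 -0.5718  7.1579] w 0.05991557542855473
[-0.0589  0.5215  0.0109] [0.0011 0.0002 0.1448]
```

Request:
drive_tool(
  rows=[
    {"offset": [0,0,-0.008],"rotation": [0,0,0],"claw": 0.6},
    {"offset": [-0.005,0.04,-0.01],"rotation": [0,0,0.01],"claw": 0.6},
    {"offset": [-0.01,0.1,-0.01],"rotation": [0,0,0.03],"claw": 0.6},
    {"offset": [-0.02,0.17,-0.01],"rotation": [0,0,0.05],"claw": 0.6},
    {"offset": [-0.03,0.25,-0.01],"rotation": [0,0,0.07],"claw": 0.6},
    {"offset": [-0.04,0.33,-0.01],"rotation": [0,0,0.09],"claw": 0.6},
    {"offset": [-0.05,0.41,-0.01],"rotation": [0,0,0.115],"claw": 0.6},
    {"offset": [-0.055,0.48,-0.01],"rotation": [0,0,0.135],"claw": 0.6},
    {"offset": [-0.06,0.52,-0.01],"rotation": [0,0,0.145],"claw": 0.6},
    {"offset": [-0.06,0.525,-0.01],"rotation": [0,0,0.145],"claw": 0.6},
    {"offset": [-0.06,0.525,-0.01],"rotation": [0,0,0.145],"claw": 0.6},
    {"offset": [-0.06,0.525,-0.01],"rotation": [0,0,0.145],"claw": 0.6},
  ],
)

```text
clock: 5.07
tcp_pos: [0.6648, 0.0183, 0.049]
orientation: [2.282, 2.159, 0.001]
contact_force: [0.8, 0.4, 0.3]
grip_width: 0.0597
gripper_force: 28.1
```

```bash
python3 plan.py .665 .0183 .048 -3.2
```

```text
5.0667 [0.6648 0.0183 0.049 ] F [0.7949 0.4312 0.3364] w 0.05969292638107697
[0.0004 0.0013 0.0066] [ 0.0004 -0.0001  0.0003]
```

Request:
drive_tool(
  rows=[
    {"offset": [0,0,0],"rotation": [0,0,0],"claw": 0.82},
    {"offset": [0,0,0],"rotation": [0,0,0],"claw": 0.82},
    {"offset": [0,0,0],"rotation": [0,0,0],"claw": 0.82},
    {"offset": [0,0,0],"rotation": [0,0,0],"claw": 0.82},
    {"offset": [0,0,-0.1],"rotation": [0,0,0],"claw": 0.82},
    {"offset": [0,0,-0.25],"rotation": [0,0,0],"claw": 0.82},
    {"offset": [0,0,-0.5],"rotation": [0,0,0],"claw": 0.82},
    {"offset": [0,0,-0.75],"rotation": [0,0,0],"claw": 1},
    {"offset": [0,0,-1],"rotation": [0,0,0],"claw": 1},
    {"offset": [0,0,-1],"rotation": [0,0,0],"claw": 1},
  ],
)

```text
clock: 5.9
tcp_pos: [0.669, 0.0196, 0.2091]
orientation: [2.277, 2.152, 0.017]
contact_force: [1.5, 0.5, 0.7]
grip_width: 0.0853
gripper_force: 0.0
```

```bash
python3 plan.py .5018 .059 .18 -56; python3 - <<'E'
from m import *
from bench import *
W=grab_frame("wrist");np.savez("w2.npz",**W);cv2.imwrite("pics/w2.png",W["frame"][...,::-1])
D=fishpts(W)
m=((D[...,2]>.079)&(D[...,2]<.092)&(D[...,0]>.6)&(D[...,0]<.72)&(abs(D[...,1])<.09)).astype(np.uint8)*255
c=big(m);print(rect(plane(W,c,.085,True)))
E
```

```text
5.9 [0.669  0.0196 0.2091] F [1.4896 0.5495 0.6616] w 0.08529670340957676
[ 0.1992 -1.1301  0.1786] [ 0.0059 -0.0042  0.4607]
(array([664. ,  18.3]), array([83.1, 60.5]), 86.62)
```

View pics/w2.png

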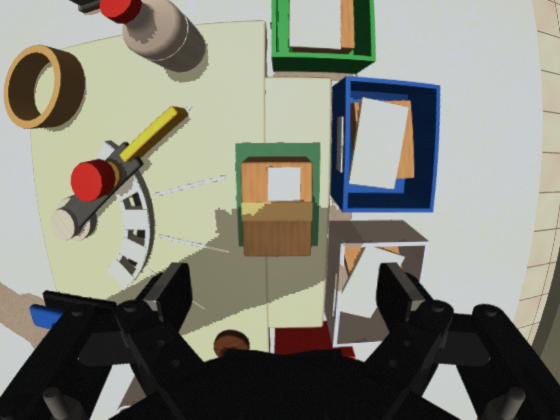

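The parcel is centred at (664, 18) mm, squarely on the patch with a 12 mm green margin; in the image it looks shifted only because of its height. Next, the knob.

Request:
drive_tool(
  rows=[
    {"offset": [0.03,-0.2,0],"rotation": [0,0,0.055],"claw": 1},
    {"offset": [0.07,-0.4,0],"rotation": [0,0,0.11],"claw": 1},
    {"offset": [0.11,-0.6,0],"rotation": [0,0,0.17],"claw": 1},
    {"offset": [0.15,-0.8,0],"rotation": [0,0,0.23],"claw": 1},
    {"offset": [0.2,-1,0],"rotation": [0,0,0.29],"claw": 1},
    {"offset": [0.2,-1,0],"rotation": [0,0,0.35],"claw": 1},
    {"offset": [0.2,-1,0],"rotation": [0,0,0.41],"claw": 1},
    {"offset": [0.2,-1,0],"rotation": [0,0,0.46],"claw": 1},
    {"offset": [0.2,-1,0],"rotation": [0,0,0.46],"claw": 1},
    {"offset": [0.2,-1,0],"rotation": [0,0,0.46],"claw": 1},
  ],
)

```text
clock: 6.78
tcp_pos: [0.5162, 0.0566, 0.1988]
orientation: [3.002, 0.926, -0.001]
contact_force: [-0.5, 0.4, -0.4]
grip_width: 0.0853
gripper_force: 0.0
```

```bash
python3 plan.py .5018 .059 .11 -56;python3 plan.py .5018 .059 .074 -56; python3 - <<'E'
from m import *
from bench import *
W=grab_frame("wrist");D=fishpts(W)
m=mask(W,(0,150,60),(8,255,255))&((D[...,2]>.1)&(D[...,2]<.12)&(abs(D[...,0]-.5)<.05)&(abs(D[...,1]-.06)<.05)).astype(np.uint8)*255
c=big(m);P=plane(W,c,.108,True);print(rect(P),cv2.minEnclosingCircle((P[:,:2]*1000).astype(np.float32)),np.nanmedian(D[m>0][:,2]))
E
```

```text
6.7833 [0.5162 0.0566 0.1988] F [-0.4673  0.4276 -0.417 ] w 0.0853493414999221
[-0.0698 -0.0671  0.5923] [0.     0.0003 0.0024]
6.7833 [0.5162 0.0566 0.1988] F [-0.4673  0.4276 -0.417 ] w 0.0853493414999221
[-0.0696 -0.0671  0.8323] [0.     0.0003 0.0024]
(array([502.4,  59.6]), array([35.9, 33.5]), 32.49) ((502.3436584472656, 59.53368377685547), 18.07358169555664) 0.10778532886817399
```

Request:
drive_tool(
  rows=[
    {"offset": [-0.067,-0.068,0.15],"rotation": [0,0,0.002],"claw": 1},
    {"offset": [-0.067,-0.068,0.32],"rotation": [0,0,0.002],"claw": 1},
    {"offset": [-0.067,-0.068,0.5],"rotation": [0,0,0.002],"claw": 1},
    {"offset": [-0.067,-0.068,0.65],"rotation": [0,0,0.002],"claw": 1},
    {"offset": [-0.067,-0.068,0.77],"rotation": [0,0,0.002],"claw": 1},
    {"offset": [-0.067,-0.068,0.845],"rotation": [0,0,0.002],"claw": 1},
    {"offset": [-0.067,-0.068,0.845],"rotation": [0,0,0.002],"claw": 1},
    {"offset": [-0.067,-0.068,0.845],"rotation": [0,0,0.002],"claw": 1},
  ],
)

```text
clock: 7.5
tcp_pos: [0.5025, 0.0595, 0.0721]
orientation: [-3.005, -0.916, 0.001]
contact_force: [0.1, 0.3, 0.5]
grip_width: 0.0854
gripper_force: 0.0
```

Request:
drive_tool(
  force=70,
  rows=[
    {"offset": [0,0,0],"rotation": [0,0,0],"claw": 0.3},
    {"offset": [0,0,0],"rotation": [0,0,0],"claw": 0.3},
    {"offset": [0,0,0],"rotation": [0,0,0],"claw": 0.3},
    {"offset": [0,0,0],"rotation": [0,0,0],"claw": 0.3},
    {"offset": [0,0,0],"rotation": [0,0,0],"claw": 0.3},
    {"offset": [0,0,0],"rotation": [0,0,0],"claw": 0.3},
    {"offset": [0,0,0],"rotation": [0,0,0],"claw": 0.3},
    {"offset": [0,0,0],"rotation": [0,0,0],"claw": 0.3},
    {"offset": [0,0,0],"rotation": [0,0,0],"claw": 0.3},
    {"offset": [0,0,0],"rotation": [0,0,0],"claw": 0.3},
  ],
)

```text
clock: 8.33
tcp_pos: [0.503, 0.0595, 0.0732]
orientation: [3.005, 0.914, 0.002]
contact_force: [-2.0, -0.7, 6.7]
grip_width: 0.0348
gripper_force: 68.9
```

```bash
python3 plan.py .5022 .0594 .09 -56; python3 -c "
from bench import *;import cv2
f=grab_frame('wrist');cv2.imwrite('pics/w3.png',f['frame'][...,::-1])"
```

```text
8.3333 [0.503  0.0595 0.0732] F [-2.0031 -0.733   6.6887] w 0.034824334958544194
[-0.0047 -0.0026 -0.1123] [ 0.0004 -0.0005 -0.0015]
```

View pics/w3.png

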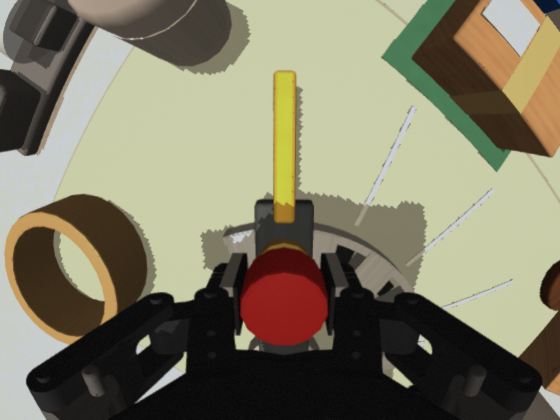

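The pads straddle the knob at (284,297), with the vane straight ahead. I pull up.

Request:
drive_tool(
  rows=[
    {"offset": [0,0,-0.03],"rotation": [0,0,0],"claw": 0.3},
    {"offset": [0,0,-0.06],"rotation": [0,0,0],"claw": 0.3},
    {"offset": [0,0,-0.09],"rotation": [0,0,0],"claw": 0.3},
    {"offset": [0,0,-0.115],"rotation": [0,0,0],"claw": 0.3},
    {"offset": [0,0,-0.13],"rotation": [0,0,0],"claw": 0.3},
    {"offset": [0,0,-0.13],"rotation": [0,0,0],"claw": 0.3},
    {"offset": [0,0,-0.13],"rotation": [0,0,0],"claw": 0.3},
  ],
)

```text
clock: 8.97
tcp_pos: [0.5026, 0.0597, 0.0914]
orientation: [-3.005, -0.915, -0.001]
contact_force: [5.7, 3.0, -13.9]
grip_width: 0.0342
gripper_force: 75.3
```

```bash
python3 - <<'E'
from plan import *
from m import *
from bench import *
o=get_obs();p=np.array([.4312,.0125]);k=o["tcp_pos"];d=k[:2]-p;r=np.hypot(*d);a0=np.degrees(np.arctan2(d[1],d[0]));print(r,a0)
y0=np.degrees(np.arctan2(*R.from_rotvec(o["orientation"]).as_matrix()[:2,1][::-1]));print(y0)
for a in np.linspace(a0,9.3,9)[1:]:
    q=p+r*np.array([np.cos(np.radians(a)),np.sin(np.radians(a))]);print(a,*plan([*q,k[2]],y0+a-a0,o))
S=grab_frame("scene");D=depthpts(S);m=mask(S,(0,150,60),(8,255,255),(295,180,325,222));print(np.nanpercentile(D[m>0][:,2],[50,90,97]))
W=grab_frame("wrist");D=fishpts(W);m=mask(W,(0,150,60),(8,255,255),(235,240,335,350));print(np.nanmedian(D[m>0][:,2]))
# target hole from w1: dark pixels on quadrant
W=dict(np.load("w1.npz"));g=W["frame"].max(2);P=plane(W,np.argwhere(g<60)[:,::-1],.046,True)[:,:2]-p
rr=np.hypot(*P.T);an=np.degrees(np.arctan2(P[:,1],P[:,0]));s=(abs(rr-.085)<.012)
for c in(9.3,-15.7,-40.7):
    t=s&(abs(an-c)<9);print(c,t.sum(),(an[t].min()+an[t].max())/2 if t.any() else 0,an[t].mean() if t.any() else 0,rr[t].mean())
E
```

```text
0.08558887690169406 33.47351343182891
-56.121010003617876
30.451824252850297 [-0.001   0.0301 -0.    ] [-0.0002 -0.0003  0.0264]
27.430135073871686 [-0.0036  0.06   -0.    ] [-0.0002 -0.0003  0.0527]
24.40844589489307 [-0.0078  0.0898 -0.    ] [-0.0002 -0.0003  0.0791]
21.38675671591446 [-0.0135  0.1194 -0.0001] [-0.0002 -0.0003  0.1055]
18.365067536935843 [-0.0208  0.1486 -0.0001] [-0.0002 -0.0003  0.1318]
15.343378357957228 [-0.0296  0.1773 -0.0001] [-0.0002 -0.0003  0.1582]
12.321689178978616 [-0.0399  0.2056 -0.0001] [-0.0003 -0.0003  0.1846]
9.3 [-0.0517  0.2333 -0.0001] [-0.0003 -0.0003  0.211 ]
[0.1215 0.1257 0.1262]
0.12559431485963518
9.3 139 9.979792710135332 9.971819831984828 0.08703465262046672
-15.7 99 -14.75905212904016 -14.681342495778436 0.0858103009405258
-40.7 58 -39.4685771861795 -39.40127295408231 0.08391515380990264
```

The knob top is at 0.126 m, a full 18 mm lift, and the target hole is measured at about 9.5–10° in world. I swing the gate.

Request:
drive_tool(
  rows=[
    {"offset": [-0.001,0.015,0],"rotation": [0,0,0.013],"claw": 0.3},
    {"offset": [-0.002,0.038,0],"rotation": [0,0,0.034],"claw": 0.3},
    {"offset": [-0.004,0.06,0],"rotation": [0,0,0.053],"claw": 0.3},
    {"offset": [-0.008,0.09,0],"rotation": [0,0,0.079],"claw": 0.3},
    {"offset": [-0.0135,0.119,0],"rotation": [0,0,0.1055],"claw": 0.3},
    {"offset": [-0.021,0.149,0],"rotation": [0,0,0.132],"claw": 0.3},
    {"offset": [-0.03,0.177,0],"rotation": [0,0,0.158],"claw": 0.3},
    {"offset": [-0.04,0.206,0],"rotation": [0,0,0.185],"claw": 0.3},
    {"offset": [-0.046,0.22,0],"rotation": [0,0,0.199],"claw": 0.3},
    {"offset": [-0.051,0.231,0],"rotation": [0,0,0.209],"claw": 0.3},
    {"offset": [-0.051,0.231,0],"rotation": [0,0,0.209],"claw": 0.3},
    {"offset": [-0.051,0.231,0],"rotation": [0,0,0.209],"claw": 0.3},
    {"offset": [-0.051,0.231,0],"rotation": [0,0,0.209],"claw": 0.3},
  ],
)

```text
clock: 10.15
tcp_pos: [0.5161, 0.0261, 0.0914]
orientation: [-3.13, -0.271, -0.002]
contact_force: [7.0, -0.0, -15.6]
grip_width: 0.0346
gripper_force: 75.6
```

```bash
python3 - <<'E'
from m import *
from bench import *
o=get_obs();d=o["tcp_pos"][:2]-[.4312,.0125];print(o["tcp_pos"],o["contact_force"],np.hypot(*d),np.degrees(np.arctan2(d[1],d[0])))
W=grab_frame("wrist");D=fishpts(W);m=mask(W,(0,150,60),(8,255,255),(235,240,335,350));print(np.nanmedian(D[m>0][:,2]))
for n in("wrist","scene","top"):
    f=grab_frame(n);D=fishpts(f) if n=="wrist" else depthpts(f)
    m=mask(f,(20,170,40),(35,255,255));q=D[(m>0)&(abs(D[...,2]-.071)<.006)&(D[...,0]>.53)&(D[...,0]<.62)&(abs(D[...,1]-.04)<.06)]
    if len(q)<10: continue
    l=cv2.fitLine((q[:,:2]*1000).astype(np.float32),cv2.DIST_HUBER,0,.01,.01).ravel();e=q[:,:2].mean(0)-[.4312,.0125];print(n,len(q),"line",np.degrees(np.arctan(l[1]/l[0])),"mean dir",np.degrees(np.arctan2(e[1],e[0])))
E
```

```text
[0.5161 0.0261 0.0914] [  7.0395  -0.048  -15.6382] 0.08594083748012307 9.074533848979344
0.1255599018643858
wrist 2329 line 9.929375 mean dir 9.5852954661589
scene 87 line 11.39652 mean dir 10.113320965080051
```

The gate is on the lane at about 9.6°. I let go and let the pin snap.

Request:
drive_tool(
  rows=[
    {"offset": [0,0,0],"rotation": [0,0,0],"claw": 1},
    {"offset": [0,0,0],"rotation": [0,0,0],"claw": 1},
    {"offset": [0,0,0],"rotation": [0,0,0],"claw": 1},
    {"offset": [0,0,0],"rotation": [0,0,0],"claw": 1},
    {"offset": [0,0,0],"rotation": [0,0,0],"claw": 1},
    {"offset": [0,0,0],"rotation": [0,0,0],"claw": 1},
    {"offset": [0,0,0],"rotation": [0,0,0],"claw": 1},
  ],
)

```text
clock: 10.93
tcp_pos: [0.5154, 0.0263, 0.0918]
orientation: [3.13, 0.271, 0.0]
contact_force: [0.4, -0.3, -0.7]
grip_width: 0.0852
gripper_force: 0.0
```

```bash
python3 - <<'E'
from m import *
from bench import *
o=get_obs();print(o["tcp_pos"],o["contact_force"],o["grip_width"])
W=grab_frame("wrist");D=fishpts(W);m=mask(W,(0,150,60),(8,255,255),(235,220,335,350));print(np.nanmedian(D[m>0][:,2]))
E
```

```text
[0.5154 0.0263 0.0918] [ 0.4053 -0.2964 -0.6646] 0.08522933401839795
0.10761296508348175
```

The knob top is at 0.1076 m, so the pin is home. I retreat upwards and verify.

Request:
drive_tool(
  rows=[
    {"offset": [0,0,-0.1],"rotation": [0,0,0],"claw": 1},
    {"offset": [0,0,-0.3],"rotation": [0,0,0],"claw": 1},
    {"offset": [0,0,-0.55],"rotation": [0,0,0],"claw": 1},
    {"offset": [0,0,-0.8],"rotation": [0,0,0],"claw": 1},
    {"offset": [0,0,-0.95],"rotation": [0,0,0],"claw": 1},
    {"offset": [0,0,-0.95],"rotation": [0,0,0],"claw": 1},
    {"offset": [0,0,-0.95],"rotation": [0,0,0],"claw": 1},
  ],
)

```text
clock: 11.57
tcp_pos: [0.5162, 0.0264, 0.2355]
orientation: [3.13, 0.271, 0.005]
contact_force: [0.3, 0.5, -1.6]
grip_width: 0.0856
gripper_force: 0.0
```

```bash
python3 - <<'E'
from m import *
from bench import *
W=grab_frame("wrist");D=fishpts(W);cv2.imwrite("pics/w4.png",W["frame"][...,::-1])
m=((D[...,2]>.079)&(D[...,2]<.092)&(D[...,0]>.6)&(D[...,0]<.72)&(abs(D[...,1])<.09)).astype(np.uint8)*255
print(rect(plane(W,big(m),.085,True)))
m=mask(W,(0,150,60),(8,255,255))&((D[...,2]>.09)&(D[...,2]<.13)&(abs(D[...,0]-.51)<.04)&(abs(D[...,1]-.03)<.04)).astype(np.uint8)*255
print(np.nanmedian(D[m>0][:,2]),cv2.minEnclosingCircle((plane(W,big(m),.108,True)[:,:2]*1000).astype(np.float32)))
S=grab_frame("scene");cv2.imwrite("pics/s4.png",S["frame"][...,::-1])
E
```

```text
(array([663.4,  17.2]), array([83.8, 62.1]), 87.1)
0.10780859108510332 ((515.7924194335938, 26.385828018188477), 18.732349395751953)
```

View pics/w4.png

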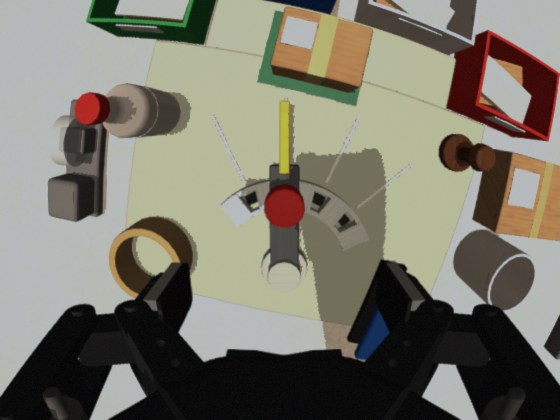

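View pics/s4.png

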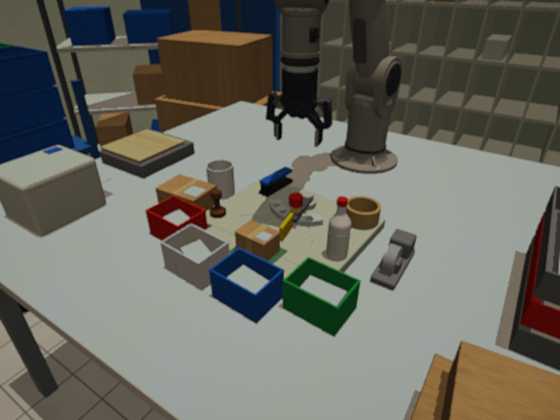

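The wrist view shows the knob (284,205) seated in the +12.5° lane with the vane pointing at blue. The parcel (318,48) is on the patch, and the scene view shows everything else unmoved.

```bash
python3 -c "
from bench import *
print(hand_in())"
```

```text
the job is handed in; nothing more can be done
None
```

I slid the parcel onto the green patch, pulled the plunger fully up, swung the gate to the blue bin's lane, let the pin snap home there, and handed the job in after about 12 s of robot time.

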